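# Reassemble the sugar mill and hold its twist lid on pulse

## Robot

A 6-joint arm with a two-finger parallel gripper is mounted at the origin on a cart in front of the work surface, level with it; the furniture and walls round the work are solid. World frame = base frame: x ahead of the robot, y to its left, z up, the work surface at z = 0. Lengths are in mm, angles in rad, forces in N, time in s.
With the tool pointing down it reaches from about 300 to 775 mm from the base axis. Payload 14.6 kg.
Tool frame: the origin (TCP) lies between the finger pads; the fingertips stand 25 mm ahead of it and the grasp point (between the pads) lies 6 mm ahead of it; z points along the fingers, y is the line along which they close (so a half turn about z gives the same grasp; the last joint's range is limited). The gripper opens to 94 mm and grips with 3 to 60 N. Pads are 16 mm wide; open, the fingers measure 119 mm over their backs; the gripper's body (75 mm by 177 mm) begins 78 mm behind the grasp point.
Start: joints at [-1.295, 0.3, 1.521, -0, 1.321, -0.067], TCP at [184.862, -517.992, 230.446] pointing down, gripper open.
Joint ranges: [-3.03, 3.03], [-0.79, 2.21], [0.23, 2.52], [-1.04, 4.18], [0, 3.07], [-2.55, 2.55]. Speed limits (rad/s): [2.22, 2.22, 2.57, 3.14, 3.14, 3.14].

## Interface

Orientations are given as [roll, pitch, yaw] about the fixed x, y, z axes, in that order (R = Rz(yaw) Ry(pitch) Rx(roll)).
In Python, from cell import manip gives the robot as it stands. The module is installed in compiled form; this text tells all that it offers.
- The arm moves only by the tool step_arm, never from a script. Its argument "series" is one flat list of numbers, 5 for each row, row after row: the shift along the world's x, y, z in mm, then the turn about the world's z in rad, then the closure, from 0 (fully open) to 1 (shut). In form: [dx, dy, dz, spin, jaw, dx, dy, dz, spin, jaw, ...]. A call has 1 to 20 rows; each row shifts and turns the commanded pose from where the row before left it; what a row does not reach is not made up. A row lasts 1/8 s, in which the tool goes at most 62.5 mm and 10.7 degrees, less where a joint would pass 70% of its speed; a pose out of reach is approached as far as the arm can. A call is refused whole if a number of a shift passes 62.5 or a number of a turn 0.188, either way. A call with a gripper value outside its range is refused whole. The fingers move at their own pace and stop on an object; "squeeze" is the grip in N (left out, the last holds). Time passes only in rows, so rows that do not move let the fingers close. It gives the time, the measured TCP pose, the force, the opening and the grip force at its end, in the units of the state.
- manip.read_state(): the state, without advancing time (a new reading comes with each control period).
- manip.camera(name): name is "scene" or "top" or "wrist"; returns (picture, depth): 480x640x3 uint8, blue, green, red; 480x640 float32, mm along the optical axis (not along the pixel's ray), 0 where there is no reading.
- manip.camera_info(name): a dict with "fovy" (degrees; the focal length in pixels is half the picture's height over the tangent of half this angle, whatever the lens; pixels are square), "cx", "cy" (the principal point, pixels), "k1" (the pictures are not rectified: a ray, as slopes to the right and down, at radius r is drawn at 1 + k1 r^2 times it, then the intrinsics apply), "eye" and "orientation" of the camera in the world. Camera axes: x right, y down, z forward; pixel columns grow to the right and rows downward; lengths in mm; the calibration is good to about 2 mm. A picture is of the moment at which its call begins: read the wrist's pose just before it. camera_info takes no time and is no camera call; for the wrist camera it gives the pose at the moment of the call.
- manip.sign_off(): hands the job in; it is judged then, once.
The state is a dict: "clock": time; "joints": joint angles; "qd": joint speeds; "effort": joint torques, N m; "eef_pos": TCP position; "eef_rot": TCP orientation; "wrist_force": force on the tool from outside, world axes, zero at the start; "moment": the same for the moment, N m; "finger_gap": finger opening in mm; "finger_force": force on a finger pad.
Only numpy, scipy, OpenCV 4.12 (cv2) and the standard library are available. Lean on these libraries where they do the work, as an engineer would, in place of code of your own. Each camera call takes 0.05 s, during which the arm holds its last target. There are 200 camera calls.

## Task

The little sugar mill has been washed and gets a test pulse: press the blade insert down into the round recess inside the mill until it is fully home, then set the lid on with its two lugs through the two notches in the rim, and twist it clockwise (seen from above) against its spring to the pulse mark, the dot half-way round to the lock bar. Do not let it click into the lock, and since it springs back when let go, finish with the gripper still holding the lid at the pulse mark. Leave the ring cutter, the dropper bottle and the marker where they are.

Things in the scene. Friction and masses are not known exactly. Their poses are not given: they have to be found in the camera images.
- mill: Sugar mill: round white motor base, 100 mm across, 95 mm tall, fixed to the worktop by its suction foot. Origin: centre of its underside, z up. Its open top has a steel lip 5 mm thick (z = 90 to 95 mm) with a bore 69 mm wide. Two notches, 15 mm wide and reaching out to radius 40 mm, open the lip at +x and -x of the mill's own x axis. The cooling slots are on the +x side.
- mill_mouth (a point): Centre of the mill's mouth, level with the top of the lip (z = 95 mm in the mill's frame, same axes). Under the lip runs an 8 mm high groove, radius 39.5 mm, for the lid's lugs. On the rim, clockwise from each notch as seen from above, are a raised black dot at 32 degrees (pulse) and a raised black bar at 64 degrees (lock).
- mill_recess (a point): Centre of the floor of the round recess for the insert, z = 74 mm in the mill's frame: 60 mm wide, 8 mm deep up to the ledge round it (z = 82 mm). Four sprung rubber pads in its wall grip the insert's rim, so it must be pushed home, with about 7 N.
- mill_switch (a joint): Sprung switch ring under the lip, rad, clockwise positive, 0 at rest. The seated lid's lugs meet it after 0.26 rad of clockwise turn from the notches and push it along: lid turn minus 0.26, about 0.3 at the pulse dot. It pushes back with 0.06 N m at 0, 0.11 at 0.3. From 0.47 on the sprung lock rollers make it clearly stiffer; beyond 0.56 it goes over into the lock.
- lid: Grey domed bayonet lid, 88 mm across, 66 mm tall, 0.14 kg, upright on the worktop. Origin: centre of its underside, z up. Skirt 65 mm wide, tapered at its foot, below the flange (z = 11.5 to 15.5 mm); two lugs at the skirt's foot at +x and -x, out to radius 38 mm, 10 mm wide, 5 mm high, a black pointer above each. Seated, the flange rests on the rim and the origin is 83.5 mm above the mill's.
- lid_fin (a point): Middle of the top of the lid's grip fin, 66 mm above the lid's origin (lid's axes): a bar 58 mm long along x, 14 mm thick along y, 24 mm high above the dome; pinch it across its thickness with the fingertips above the dome. The lid is the same turned by half a turn. It goes down only when the insert is home.
- insert: Blade insert, 0.12 kg, on the white board: round steel plate 57 mm across, 8 mm thick, with a black hub in its middle. Origin: centre of its underside, z up. Hub: 16 x 16 mm square post, top at z = 46 mm, on a round foot 23 mm across (to z = 13 mm). Two blades stick out along +x and -x to 26 mm from the axis, top at z = 14 mm.
- insert_hub (a point): Middle of the top of the insert's hub (z = 46 mm, insert's axes). Pinch the hub along the insert's y with the fingertips above z = 22 mm, clear of the blades and of the mill's rim. It fits the recess in any yaw. Fully home, the insert's origin is on the recess floor, 74 mm above the mill's origin, the plate flush with the ledge; the hub stands 25 mm out of the mouth.
- white_board: White cutting slab, 105 x 192 x 8 mm, loose, under the insert. Origin: centre of its underside.
- ring_cutter_3: Bystander: tinned ring cutter, 38 mm wide, 32 mm tall; origin at the centre of its underside.
- bottle_a: Bystander: dark red dropper bottle with white cap, 33 mm wide, 81 mm tall; origin at the centre of its underside.
- marker: Bystander: white marker pen lying on the worktop, 133 mm long, 15 mm thick; origin under its middle.
There are look-alikes about, which are no part of the job. Leave any turquoise or yellow look-alike of the insert alone.

How it is judged (in metres and radians):
On the way, in this order (a step that is already met when the one before it is completed fails the run):
1. the blade insert is pressed fully home in the recess, before the lid goes on (z of insert in the frame of mill below 0.0757 m and horizontal distance between insert and mill below 0.003 m and angle between insert's own z axis and vertical below 0.06 rad and distance between lid and mill above 0.15 m), for 0.2 s.
2. the lid is down on the rim with its lugs through the notches, not yet turned (z of insert in the frame of mill below 0.0757 m and horizontal distance between insert and mill below 0.003 m and angle between insert's own z axis and vertical below 0.06 rad and z of lid in the frame of mill between 0.0805 and 0.0862 m and horizontal distance between lid and mill below 0.004 m and angle between lid's own z axis and vertical below 0.08 rad and value of joint mill_switch below 0.1 rad), for 0.1 s.
At the end, for the whole second after the job is handed in: Insert home in the recess (within 1.7 mm of the floor, 3 mm of centre, upright); lid seated on the rim (within 3 mm in height, 4 mm of centre, upright); the gripper holds the lid still with the switch ring between 0.16 and 0.45 rad, i.e. within 8 degrees of the pulse dot (z of insert in the frame of mill below 0.0757 m and horizontal distance between insert and mill below 0.003 m and angle between insert's own z axis and vertical below 0.06 rad and z of lid in the frame of mill between 0.0805 and 0.0862 m and horizontal distance between lid and mill below 0.004 m and angle between lid's own z axis and vertical below 0.08 rad and value of joint mill_switch between 0.16 and 0.45 rad and contact force between the fingers and lid above 2 N and angular speed of lid below 0.3 rad/s); the arm keeps its last pose, push and grip.
It fails at once if the lid is turned past the click into the lock (value of joint mill_switch above 0.56 rad).
It fails at once if ring_cutter_3 is pushed away (distance of ring_cutter_3 from where it was at the start of the episode above 0.02 m).
It fails at once if bottle_a is pushed away (distance of bottle_a from where it was at the start of the episode above 0.02 m).
It fails at once if marker is pushed away (distance of marker from where it was at the start of the episode above 0.02 m).
It also fails if it takes over 72 s, if anything falls off the work surface, if the arm or the gripper's body presses on something with over 40 N, if the wrist force passes 120 N, or if a joint passes its speed limit or range.

## Working session

There is one attempt and no reset: what is moved stays moved. The work goes in short steps, Python scripts to look and compute and a tool call to move; the robot and the scene stay as the last step left them, time stands still between calls to the robot, and variables do not carry over. Pictures are saved under pics/ and viewed, at most 10 in all, crops included, and the job is handed in when it is done.

Besides the shell and the picture viewer there is one more tool, called after "Emit:" by a JSON object that holds its "method" and its "body". step_arm: Moves the arm, as the interface text tells. Its arguments: {"type":"object","properties":{"series":{"type":"array"},"squeeze":{"type":"number"}},"required":["series"]}

```bash
mkdir -p pics; cat > h.py <<'E'
import numpy as np, cv2
from cell import manip
from scipy.spatial.transform import Rotation as R
def snap(n,fn=None):
    ci=manip.camera_info(n); im,d=manip.camera(n)
    if fn: cv2.imwrite('pics/'+fn,im)
    np.savez('/tmp/'+n+'.npz',im=im,d=d); return im,d,ci
def Rm(ci):
    o=np.array(ci['orientation'],float)
    return o if o.shape==(3,3) else (R.from_quat(o).as_matrix() if o.size==4 else R.from_euler('xyz',o).as_matrix())
def rays(ci,uv):
    f=240/np.tan(np.radians(ci['fovy']/2)); uv=np.atleast_2d(np.array(uv,float))
    q=(uv-[ci['cx'],ci['cy']])/f; s=q.copy()
    for _ in range(20): s=q/(1+ci['k1']*(s**2).sum(1,keepdims=True))
    return np.c_[s,np.ones(len(s))]
def onplane(ci,uv,z):
    w=rays(ci,uv)@Rm(ci).T; e=np.array(ci['eye']); return e+w*((z-e[2])/w[:,2])[:,None]
def bydepth(ci,uv,d):
    r=rays(ci,uv); return np.array(ci['eye'])+(r*np.reshape(d,(-1,1)))@Rm(ci).T
def cloud(ci,d):
    v,u=np.mgrid[:480,:640]; p=bydepth(ci,np.c_[u.ravel(),v.ravel()],d.ravel()).reshape(480,640,3); p[d<=0]=np.nan; return p
E
python3 - <<'E'
from h import *
for n in ('scene','top'):
    im,d,ci=snap(n,n+'0.png'); print(ci)
print(manip.camera_info('wrist')); print(manip.read_state())
E
```

```text
{'fovy': 50.710106985101774, 'cx': 322.8500321198652, 'cy': 233.62010424635753, 'k1': 0.02897532789262323, 'eye': array([-2.97610569e-01,  5.89721471e+02,  7.66431779e+02]), 'orientation': array([-2.28302576,  0.02142478, -2.29470146])}
{'fovy': 56.853504342463296, 'cx': 322.0382762639177, 'cy': 243.66634879735722, 'k1': -0.09624265181664785, 'eye': array([ 467.94806847,   62.69876563, 1041.50934242]), 'orientation': array([-3.04723319, -0.01240684, -1.56839748])}
{'fovy': 67.22174489622613, 'cx': 317.89602337927266, 'cy': 241.70304693022902, 'k1': -0.018604373703517675, 'eye': array([ 249.32465828, -495.11286777,  383.69386084]), 'orientation': array([ 2.90312242e+00,  2.12373561e-03, -1.22706261e+00])}
{'clock': 0.1, 'joints': array([-1.29460376e+00,  3.00378398e-01,  1.52149499e+00, -2.00886529e-05,
        1.32068541e+00, -6.66275884e-02]), 'qd': array([ 0.00018205, -0.00074226, -0.0025195 ,  0.00145193,  0.00074535,
       -0.00146383]), 'effort': array([ 5.12669612e-04, -5.32643187e+01, -3.53284550e+01,  7.08756829e-02,
        2.34775501e-02, -4.04637638e-05]), 'eef_pos': array([ 184.80385245, -517.81276387,  229.97358264]), 'eef_rot': array([-3.14062736e+00, -4.49087663e-05,  3.42825114e-01]), 'wrist_force': array([-0.02448437, -0.09991668,  0.27741977]), 'moment': array([-0.02046687,  0.03887711,  0.00015231]), 'finger_force': 0.0, 'finger_gap': 93.86356240016451}
```

View pics/top0.png

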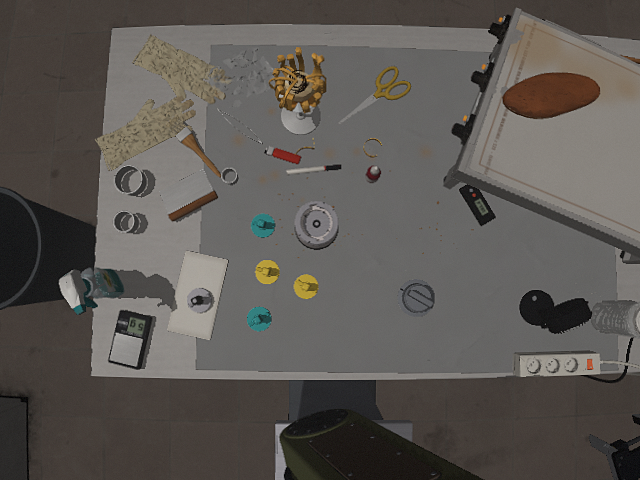

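View pics/scene0.png

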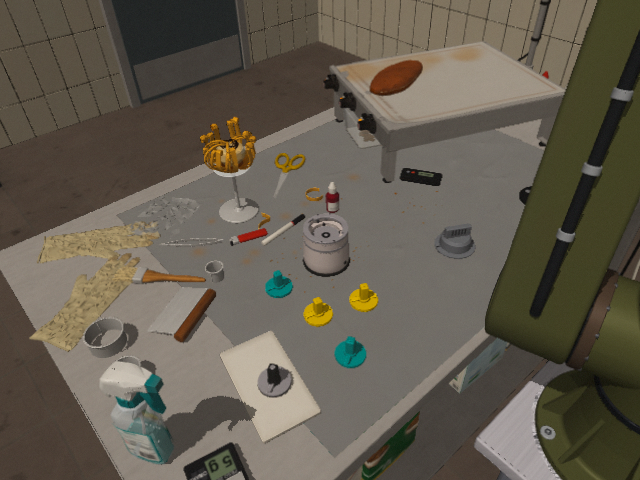

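The top view shows the grey insert with a black hub on the white board at (200,300), the mill at (316,224) and the lid at (418,297). The turquoise look-alikes at (263,226) and (260,319) and the yellow ones at (267,271) and (306,287) are not on the board, so the part at (200,300) is the insert. The scene view agrees, with the insert at (274,378). I'll measure and check it in an enlarged crop.

```bash
python3 - <<'E'
from h import *
ims=[]
ci=manip.camera_info('top'); z=np.load('/tmp/top.npz'); im,d=z['im'],z['d']; P=cloud(ci,d)
def reg(u,v,r,lo,hi):
    m=np.zeros((480,640),bool); m[v-r:v+r,u-r:u+r]=1
    m&=(P[...,2]>lo)&(P[...,2]<hi); q=P[m]
    c,rad=cv2.minEnclosingCircle(q[:,:2].astype(np.float32).reshape(-1,1,2)); rect=cv2.minAreaRect(q[:,:2].astype(np.float32))
    print(lo,hi,len(q),'med',np.median(q,0).round(1),'circ',np.round(c,1),round(rad,1),'rect',np.round(rect[0],1),np.round(rect[1],1),round(rect[2],1))
print('mill');reg(316,224,35,88,100);reg(316,224,35,78,86)
print('lid');reg(418,297,30,58,72);reg(418,297,30,9,22)
print('ins');reg(200,300,20,46,60);reg(200,300,20,11,26);reg(200,300,20,4,12)
for (u,v) in ((200,300),(316,224),(418,297)):
    ims.append(cv2.resize(im[v-30:v+30,u-30:u+30],(260,260),interpolation=cv2.INTER_CUBIC))
cv2.imwrite('pics/crop1.png',np.hstack(ims))
E
```

```text
mill
88 100 677 med [604.7  64.1  94.5] circ [604.9  63. ] 47.5 rect [604.7  63.2] [93.1 91.9] 89.4
78 86 243 med [614.8  62.2  81.6] circ [601.3  65.4] 43.0 rect [605.6  63.1] [71.8 68. ] 44.7
lid
58 72 175 med [ 440.7 -167.4   65.5] circ [ 440.9 -167.7] 29.4 rect [ 440.3 -167.4] [58.8 14.3] 60.3
9 22 428 med [ 442.9 -156.    16. ] circ [ 440.1 -167.6] 44.6 rect [ 440.6 -167.1] [87.7 85.6] 89.9
ins
46 60 55 med [432.4 333.1  52.8] circ [432.6 333.8] 9.6 rect [433. 334.] [16.4 16.1] 30.7
11 26 435 med [433.7 331.3  15.6] circ [437.9 334.1] 58.4 rect [434.7 334.9] [84.1 95.5] 85.1
4 12 1036 med [439.8 337.3   7.5] circ [434.6 335.6] 64.0 rect [434.2 335.7] [90.8 93.5] 0.4
```

View pics/crop1.png

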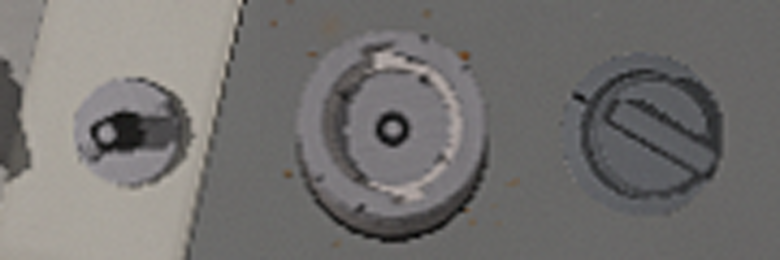

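Crop: the left panel is a grey steel plate with a black square hub on the white board, so the insert is confirmed. The middle panel is the mill and the right one the lid. Heights and sizes agree with the text (mill top 94.5, fin 58.8 x 14.3 at z 65.5, hub 16.4 x 16.1 at z 53). Moving over the insert.

Emit:
{"method": "step_arm", "body": {"series": [27, 41, 0, 0, 0, 27, 41, 0, 0, 0, 27, 41, 0, 0, 0, 27, 41, 0, 0, 0, 27, 41, 0, 0, 0, 27, 41, 0, 0, 0, 27, 41, 0, 0, 0, 27, 41, 0, 0, 0, 27, 41, 0, 0, 0, 0, 48, 0, 0, 0, 0, 48, 0, 0, 0, 0, 48, 0, 0, 0, 0, 48, 0, 0, 0, 0, 48, 0, 0, 0, 0, 48, 0, 0, 0, 0, 48, 0, 0, 0, 0, 48, 0, 0, 0, 0, 48, 0, 0, 0, 0, 48, 0, 0, 0]}}

```text
clock: 2.48
eef_pos: [427.5, 332.6, 230.2]
eef_rot: [3.141, 0.0, 0.343]
wrist_force: [0.3, -0.4, -0.4]
finger_gap: 94.3
finger_force: 0.0
```

```bash
python3 - <<'E'
from h import *
s=manip.read_state(); print(s['clock'],s['eef_pos'],s['eef_rot'],s['joints'],s['qd'].round(3))
im,d,ci=snap('wrist','w1.png'); P=cloud(ci,d)
for lo,hi in ((50,57),(13,19)):
    m=(P[...,2]>lo)&(P[...,2]<hi)&(np.hypot(P[...,0]-433,P[...,1]-334)<33)
    q=P[m]; v,u=np.nonzero(m); r=cv2.minAreaRect(q[:,:2].astype(np.float32)); print(lo,len(q),u.mean(),v.mean(),np.median(q,0),r, cv2.minEnclosingCircle(q[:,:2].astype(np.float32).reshape(-1,1,2)))
E
```

```text
2.475 [427.53811588 332.58944475 230.19186358] [3.14140924e+00 3.65156300e-04 3.42953151e-01] [ 5.93549372e-01  2.81783126e-01  1.54492636e+00 -9.00604684e-05
  1.31528240e+00  1.82141529e+00] [ 0.615  0.503 -0.63  -0.002  0.124  0.614]
50 273 316.05860805860806 220.9047619047619 [434.29399861 337.04915158  53.17670125] ((433.7960205078125, 336.81768798828125), (15.804925918579102, 15.78653621673584), 31.052722930908203) ((433.7384948730469, 336.756103515625), 9.702550888061523)
13 1729 316.00462695199536 213.20532099479468 [436.29078022 338.31440023  15.5186144 ] ((433.7427673339844, 336.73382568359375), (56.6701545715332, 55.89244842529297), 64.66426849365234) ((433.77947998046875, 336.97186279296875), 28.758407592773438)
```

View pics/w1.png

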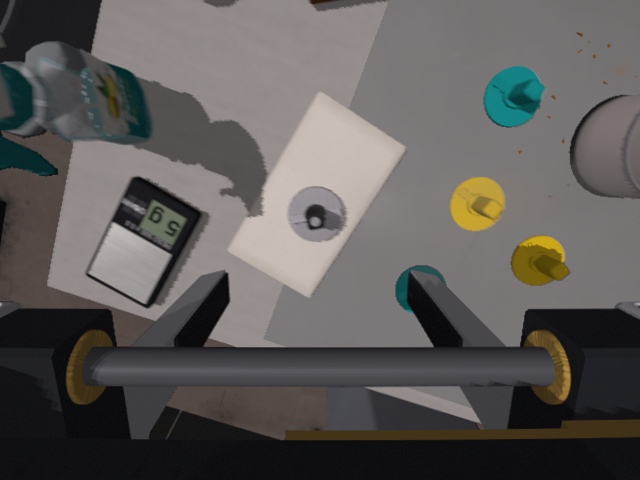

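The wrist view shows the insert's plate and hub at (316,215) on the board, clear of the yellow part at (478,203) and the turquoise ones. Next is the blade direction and a re-measure with the arm at rest.

```bash
python3 - <<'E'
from h import *
manip.camera('wrist');manip.camera('wrist')
s=manip.read_state(); print(s['eef_pos'],s['eef_rot'],s['qd'].round(3))
im,d,ci=snap('wrist'); P=cloud(ci,d)
C=None
for lo,hi in ((50,57),(13,18),(19.5,24)):
    m=(P[...,2]>lo)&(P[...,2]<hi)&(np.hypot(P[...,0]-433,P[...,1]-336)<33)
    q=P[m]; r=cv2.minAreaRect(q[:,:2].astype(np.float32)); print(lo,len(q),np.median(q,0).round(1),r, cv2.minEnclosingCircle(q[:,:2].astype(np.float32).reshape(-1,1,2)))
    if lo==50: C=np.array(r[0])
    if lo>19:
        o=q[:,:2]-C; o=o[np.hypot(*o.T)>13]; a=np.degrees(np.arctan2(o[:,1],o[:,0]))
        print(len(o),np.histogram(a,24,(-180,180))[0],np.hypot(*o.T).max())
u,v=316,215
cv2.imwrite('pics/w1c.png',cv2.resize(im[v-60:v+60,u-60:u+60],(480,480),interpolation=cv2.INTER_CUBIC))
E
```

```text
[427.274164   332.33520748 229.63646217] [3.14129984e+00 1.32097804e-03 3.45327598e-01] [-0.044 -0.032  0.035 -0.004 -0.001 -0.022]
50 274 [434.2 337.1  53.3] ((433.7737121582031, 336.79095458984375), (16.073383331298828, 15.87619686126709), 28.82637596130371) ((433.87451171875, 336.746826171875), 9.799311637878418)Traceback (most recent call last):
  File "<stdin>", line 12, in <module>
    return umr_maximum(a, axis, None, out, keepdims, initial, where)
ValueError: zero-size array to reduction operation maximum which has no identity
```

```bash
python3 - <<'E'
from h import *
im=np.load('/tmp/wrist.npz')['im'];u,v=316,215
cv2.imwrite('pics/w1c.png',cv2.resize(im[v-40:v+40,u-40:u+40],(560,560),interpolation=cv2.INTER_CUBIC))
E
```

```text
(no output)
```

View pics/w1c.png

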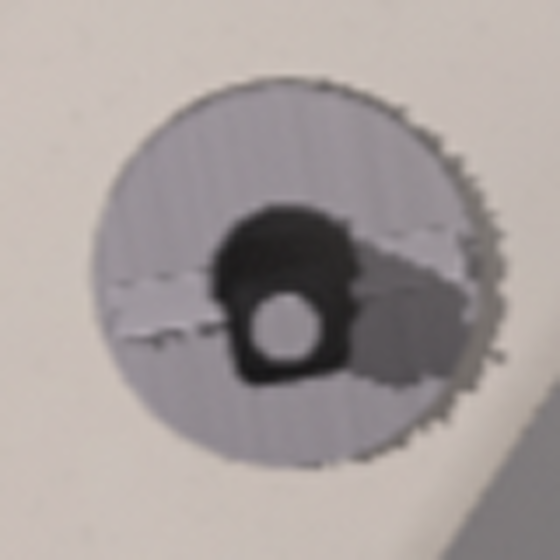

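The blades run from (110,305) to (470,255) in the crop, which puts insert x at about -60° in the world. That agrees with the hub edges at 29-31°. The closing line must be at 30°, so tool yaw is 2.094, a turn of +1.75.

Emit:
{"method": "step_arm", "body": {"series": [0, 0, 0, 0.175, 0.4, 0, 0, 0, 0.175, 0.4, 0, 0, 0, 0.175, 0.4, 0, 0, 0, 0.175, 0.4, 0, 0, 0, 0.175, 0.4, 0, 0, 0, 0.175, 0.4, 0, 0, 0, 0.175, 0.4, 0, 0, 0, 0.175, 0.4, 0, 0, 0, 0.175, 0.4, 0, 0, 0, 0.175, 0.4, 0, 0, 0, 0, 0.4, 0, 0, 0, 0, 0.4]}}

```text
clock: 4.18
eef_pos: [428.0, 330.4, 230.5]
eef_rot: [3.142, 0.0, 2.088]
wrist_force: [-0.1, -0.3, -0.1]
finger_gap: 56.3
finger_force: 0.0
```

```bash
cat >> h.py <<'E'
def reg(P,c,r,lo,hi,s=''):
    m=(P[...,2]>lo)&(P[...,2]<hi)&(np.hypot(P[...,0]-c[0],P[...,1]-c[1])<r); q=P[m]
    if len(q)<5: print(s,'few'); return m
    f=q[:,:2].astype(np.float32); t=cv2.minAreaRect(f); c=cv2.minEnclosingCircle(f.reshape(-1,1,2))
    print(s,len(q),'med',np.median(q,0).round(1),'rect',np.round(t[0],1),np.round(t[1],1),round(t[2],1),'circ',np.round(c[0],1),round(c[1],1)); return m
E
python3 - <<'E'
from h import *
s=manip.read_state(); print(s['eef_pos'],s['eef_rot'],s['qd'].round(3),s['joints'].round(2),s['finger_gap'])
im,d,ci=snap('wrist','w2.png'); P=cloud(ci,d)
reg(P,(433,336),20,50,57,'hub'); reg(P,(433,336),33,13,19,'plate'); print(manip.read_state()['clock'])
E
```

```text
[427.99947744 330.4026174  230.52243185] [3.14155616e+00 5.61705509e-05 2.08808786e+00] [ 0.007  0.002 -0.004 -0.001 -0.    -0.01 ] [ 0.59  0.28  1.55 -0.    1.31  0.07] 56.28496327714823
hub 272 med [433.3 337.   53.1] rect [433.6 336.6] [15.1 15.7] 29.7 circ [433.2 336.4] 9.7
plate 1755 med [431.4 338.7  15.3] rect [433.2 336.7] [56.1 56. ] 29.2 circ [433.1 336.7] 28.7
4.225
```

Emit:
{"method": "step_arm", "body": {"series": [5.4, 6.3, -40, 0, 0.4, 0, 0, -40, 0, 0.4, 0, 0, -40, 0, 0.4, 0, 0, -30, 0, 0.4, 0, 0, -15, 0, 0.4, 0, 0, -8, 0, 0.4, 0, 0, 0, 0, 0.4, 0, 0, 0, 0, 1, 0, 0, 0, 0, 1, 0, 0, 0, 0, 1, 0, 0, 0, 0, 1, 0, 0, 0, 0, 1, 0, 0, 0, 0, 1], "squeeze": 30}}

```text
clock: 5.85
eef_pos: [433.3, 337.3, 57.5]
eef_rot: [3.142, -0.0, 2.093]
wrist_force: [-0.2, -0.5, 1.5]
finger_gap: 15.6
finger_force: 30.0
```

Emit:
{"method": "step_arm", "body": {"series": [0, 0, 20, 0, 1, 0, 0, 50, 0, 1, 0, 0, 50, 0, 1, 0, 0, 53, 0, 1, 23.5, -38, 0, 0, 1, 23.5, -38, 0, 0, 1, 23.5, -38, 0, 0, 1, 23.5, -38, 0, 0, 1, 23.5, -38, 0, 0, 1, 23.5, -38, 0, 0, 1, 23.5, -38, 0, 0, 1, 23.5, -38, 0, 0, 1, 23.5, -38, 0, 0, 1, 0, 0, 0, 0, 1, 0, 0, 0, 0, 1, 0, 0, 0, 0, 1, 0, 0, 0, 0, 1]}}

```text
clock: 7.98
eef_pos: [644.6, -3.9, 230.7]
eef_rot: [3.141, 0.0, 2.094]
wrist_force: [-0.3, 0.2, -2.2]
finger_gap: 15.7
finger_force: 30.0
```

```bash
python3 - <<'E'
from h import *
s=manip.read_state(); print(s['clock'],s['eef_pos'],s['eef_rot'],s['qd'].round(3),s['joints'].round(2),s['finger_gap'],s['wrist_force'])
im,d,ci=snap('wrist','w3.png'); P=cloud(ci,d)
c=(605,63)
m=reg(P,c,60,91,100,'lip'); reg(P,c,30,70,78,'floor'); reg(P,c,38,79,85,'ledge')
q=P[m]; r=np.hypot(q[:,0]-c[0],q[:,1]-c[1]); print(np.percentile(r,[1,50,99]), np.histogram(q[:,2],10,(91,101))[0])
inn=cv2.findContours(m.astype(np.uint8),cv2.RETR_CCOMP,cv2.CHAIN_APPROX_NONE)
for k in inn[0]:
    if len(k)>60:
        p=onplane(ci,k[:,0],95)
        A=np.c_[2*p[:,:2],np.ones(len(p))]; x=np.linalg.lstsq(A,(p[:,:2]**2).sum(1),rcond=None)[0]; print(len(k),x[:2],np.sqrt(x[2]+x[0]**2+x[1]**2), cv2.boundingRect(k))
E
```

```text
7.975 [644.5671833   -3.88331678 230.73230619] [3.14129083e+00 1.60985428e-04 2.09388784e+00] [-0.005  0.003 -0.003  0.    -0.001 -0.001] [-0.06  0.51  1.22  0.    1.4  -0.59] 15.683827066266593 [-0.26829483  0.16445694 -2.20018453]
lip 5364 med [602.4  70.1  94.4] rect [604.3  65.1] [93.3 93.9] 31.4 circ [604.1  65.2] 47.2
floor 4008 med [604.2  64.7  73.8] rect [604.5  64. ] [58.  57.8] 73.3 circ [604.7  63.8] 29.8
ledge 2002 med [602.   68.9  81.4] rect [604.   65.4] [70.4 70.2] 65.1 circ [605.  63.] 38.0
[32.67664666 41.38363938 48.68668975] [  53  184 1268 2616 1153   89    1    0    0    0]
347 [604.32459253  65.16041497] 46.45362006275638 (257, 74, 121, 126)
286 [604.43236179  64.96685896] 35.39149044872118 (266, 92, 104, 92)
```

View pics/w3.png

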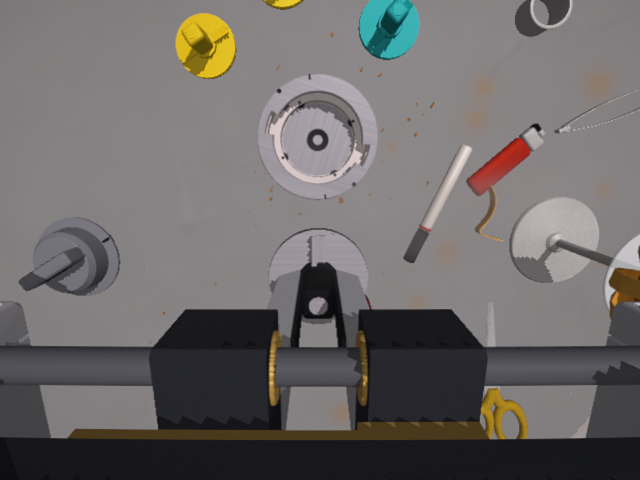

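The wrist view shows the mill's mouth at (318,137), with notches at about (272,122) and (362,158), and the insert held upright with its hub top at (318,306). I'll compute the insert's offset in hand and the notch angle.

```bash
python3 - <<'E'
from h import *
ci=manip.camera_info('wrist'); z=np.load('/tmp/wrist.npz'); im,d=z['im'],z['d']; P=cloud(ci,d)
s=manip.read_state(); t=s['eef_pos']; print(manip.read_state()['clock'])
print('hubtop',onplane(ci,[318,306],227.2)-t)
# notch: azimuths where the lip is missing at radius 36.5..39
c=np.array([604.35,64.9])
L=rayz=onplane(ci,np.c_[np.mgrid[:480,:640][1].ravel(),np.mgrid[:480,:640][0].ravel()],95).reshape(480,640,3)
dx=L[...,0]-c[0];dy=L[...,1]-c[1];r=np.hypot(dx,dy);a=np.degrees(np.arctan2(dy,dx))
for lo,hi in ((36,38),(37,39)):
    m=(r>lo)&(r<hi)&((P[...,2]<90)|~np.isfinite(P[...,2]))
    aa=a[m]
    for h in (0,1):
        print(lo,np.histogram(aa,72,(-180,180))[0])if h==0 else None
m=(r>36.5)&(r<39)&((P[...,2]<90)|~np.isfinite(P[...,2])); aa=np.radians(a[m]); print('axis deg (mod180)',np.degrees(np.angle(np.exp(2j*aa).mean())/2), abs(np.exp(2j*aa).mean()))
# black marks
g=im.max(2); m=(g<45)&(r>36)&(r<50)
n,l,st,ce=cv2.connectedComponentsWithStats(m.astype(np.uint8))
for i in range(1,n):
    if st[i,4]>3:
        k=l==i; print('dark',st[i,4],ce[i].round(),round(np.median(a[k]),1),round(r[k].mean(),1),st[i,2:4])
# plate silhouette
m=(P[...,2]>183)&(P[...,2]<194)&(np.hypot(P[...,0]-t[0],P[...,1]-t[1])<33); q=P[m][:,:2]-t[:2]; print(cv2.minEnclosingCircle(q.astype(np.float32).reshape(-1,1,2)),np.median(P[m][:,2]))
E
```

```text
8.025
hubtop [[ 0.97407792 -0.79679683 -3.48588123]]
36 [10 13 11 13  7  0  0  0  0  0  0  1  0  0  0  0  0  0  0  0  0  0  0  0
  0  0  0  0  0  0  0  0  0  0  0  1  9 11 11 11 11  0  0  0  0  0  0  0
  0  0  0  0  1  0  0  0  0  0  0  0  1  0  1  1  0  0  0  0  0  0  0  3]
37 [ 9 13 12 10  8  0  0  0  0  0  0  0  0  0  0  0  0  0  0  0  0  0  0  0
  0  0  0  0  0  0  0  0  0  0  0  1 11  9 11 12  9  0  0  0  0  0  0  0
  0  0  0  0  1  0  0  0  0  0  0  0  1  0  2  0  0  0  0  0  0  0  0  3]
axis deg (mod180) 11.251913448034527 0.9073227354307845
dark 4 [278.  90.] 159.6 45.4 [2 2]
((0.48311346769332886, -0.5751299858093262), 28.82131004333496) 188.62683237388177
```

Emit:
{"method": "step_arm", "body": {"series": [-10, 17.5, 0, 0, 1, -10, 17.5, 0, 0, 1, -10, 17.5, -15, 0, 1, -10.6, 16.9, -20, 0, 1, 0, 0, -25, 0, 1, 0, 0, -12, 0, 1, 0, 0, 0, 0, 1, 0, 0, 0, 0, 1, 0, 0, 0, 0, 1]}}

```text
clock: 9.15
eef_pos: [604.5, 64.7, 159.3]
eef_rot: [3.14, 0.001, 2.093]
wrist_force: [0.3, -0.6, -1.0]
finger_gap: 16.0
finger_force: 30.0
```

Emit:
{"method": "step_arm", "body": {"series": [0, 0, 0, 0, 1, 0, 0, 0, 0, 1, 0, 0, 0, 0, 1]}}

```text
clock: 9.52
eef_pos: [604.2, 64.7, 158.5]
eef_rot: [3.142, 0.0, 2.093]
wrist_force: [0.8, 0.6, -1.7]
finger_gap: 15.6
finger_force: 30.0
```

Emit:
{"method": "step_arm", "body": {"series": [-0.2, 0.7, -8, 0, 1, 0, 0, -8, 0, 1, 0, 0, -6, 0, 1, 0, 0, -4, 0, 1, 0, 0, 0, 0, 1, 0, 0, 0, 0, 1]}}

```text
clock: 10.28
eef_pos: [604.1, 65.4, 132.7]
eef_rot: [3.141, 0.0, 2.093]
wrist_force: [0.3, -0.6, -1.7]
finger_gap: 15.7
finger_force: 30.0
```

Emit:
{"method": "step_arm", "body": {"series": [0, 0, -1.5, 0, 1, 0, 0, -1.5, 0, 1, 0, 0, -1, 0, 1, 0, 0, 0, 0, 1, 0, 0, 0, 0, 1]}}

```text
clock: 10.9
eef_pos: [604.0, 65.5, 128.5]
eef_rot: [3.141, -0.0, 2.093]
wrist_force: [0.3, 1.6, 1.3]
finger_gap: 15.7
finger_force: 30.0
```

Emit:
{"method": "step_arm", "body": {"series": [0, 0, -1.5, 0, 1, 0, 0, -1.5, 0, 1, 0, 0, -1.5, 0, 1, 0, 0, -1, 0, 1, 0, 0, 0, 0, 1, 0, 0, 0, 0, 1]}}

```text
clock: 11.65
eef_pos: [604.0, 65.4, 123.5]
eef_rot: [3.141, 0.0, 2.093]
wrist_force: [-3.7, 1.4, 7.4]
finger_gap: 15.3
finger_force: 30.0
```

Emit:
{"method": "step_arm", "body": {"series": [0, 0, -1, 0, 1, 0, 0, -1, 0, 1, 0, 0, -0.5, 0, 1, 0, 0, 0, 0, 1, 0, 0, 0, 0, 1]}}

```text
clock: 12.28
eef_pos: [604.0, 65.4, 123.5]
eef_rot: [3.141, 0.001, 2.093]
wrist_force: [-17.0, 0.8, 30.7]
finger_gap: 15.6
finger_force: 30.0
```

Emit:
{"method": "step_arm", "body": {"series": [0, 0, 2, 0, 1, 0, 0, 0, 0, 1, 0, 0, 0, 0, 0, 0, 0, 0, 0, 0, 0, 0, 0, 0, 0, 0, 0, 10, 0, 0, 0, 0, 40, 0, 0, 0, 0, 56, 0, 0, 0, 0, 0, 0, 0, 0, 0, 0, 0, 0, 0, 0, 0, 0, 0]}}

```text
clock: 13.65
eef_pos: [603.6, 65.4, 227.3]
eef_rot: [-3.14, -0.001, 2.093]
wrist_force: [-0.1, -0.8, -1.1]
finger_gap: 94.0
finger_force: 0.0
```

```bash
python3 - <<'E'
from h import *
s=manip.read_state(); print(s['clock'],s['eef_pos'],s['finger_gap'],s['wrist_force'])
im,d,ci=snap('wrist','w4.png'); P=cloud(ci,d); c=(604.3,65)
reg(P,c,60,91,99,'lip'); reg(P,c,15,112,130,'hub'); reg(P,c,29,79,85.5,'plate'); reg(P,c,38,79,85,'ledge+plate');reg(P,c,29,70,78,'floor')
E
```

```text
13.65 [603.57506661  65.38646579 227.29826961] 93.96936084037989 [-0.10681226 -0.77080032 -1.14463984]
lip 4643 med [602.3  69.3  94.3] rect [604.1  65.4] [94.1 94.1] 13.2 circ [604.1  65.2] 47.4
hub 443 med [603.7  65.7 119. ] rect [604.1  64.9] [15.3 16. ] 30.1 circ [604.4  65.1] 10.0
plate 2556 med [602.   67.6  81.4] rect [604.   64.8] [56.7 56.9] 29.8 circ [604.3  64.9] 28.8
ledge+plate 4132 med [604.3  64.1  81.3] rect [605.1  63.4] [70.7 70.2] 55.9 circ [604.3  64.9] 38.0
floor 72 med [592.4  89.7  73.8] rect [596.8  82.3] [54.9 19.8] 23.4 circ [600.8  73.3] 27.5
```

Insert is home: hub top 25 mm over the lip, plate centred within 0.3 mm. On to the lid.

Emit:
{"method": "step_arm", "body": {"series": [-20.4, -29.1, 0, -0.129, 0.4, -20.4, -29.1, 0, -0.129, 0.4, -20.4, -29.1, 0, -0.129, 0.4, -20.4, -29.1, 0, -0.129, 0.4, -20.4, -29.1, 0, -0.129, 0.4, -20.4, -29.1, 0, -0.129, 0.4, -20.4, -29.1, 0, -0.129, 0.4, -20.4, -29.1, 0, -0.129, 0.4, 0, 0, 0, 0, 0.4, 0, 0, 0, 0, 0.4, 0, 0, 0, 0, 0.4, 0, 0, 0, 0, 0.4]}}

```text
clock: 15.2
eef_pos: [441.1, -166.9, 228.3]
eef_rot: [-3.141, -0.0, 1.062]
wrist_force: [0.7, 0.7, -0.1]
finger_gap: 56.4
finger_force: 0.0
```

```bash
python3 - <<'E'
from h import *
s=manip.read_state(); print(s['clock'],s['eef_pos'],s['eef_rot'],s['joints'].round(2),s['finger_gap'],s['wrist_force'])
im,d,ci=snap('wrist','w5.png'); P=cloud(ci,d); c=(440.5,-167.3)
reg(P,c,35,60,72,'fin'); reg(P,c,50,10,20,'flange'); reg(P,c,36,30,50,'dome')
E
```

```text
15.2 [ 441.06454173 -166.8782247   228.32164997] [-3.14137415e+00 -2.85672967e-05  1.06224624e+00] [-0.44  0.13  1.74  0.    1.28  0.07] 56.36344978512464 [ 0.69266961  0.67373886 -0.11018904]
fin 974 med [ 440.7 -165.5   65.2] rect [ 440.5 -166.1] [57.4 14.5] 60.7 circ [ 440.6 -166.1] 28.9
flange 1940 med [ 449.5 -153.1   15.4] rect [ 440.4 -165.8] [87.1 87.1] 61.8 circ [ 440.1 -166.1] 44.1
dome 2521 med [ 442.7 -163.    41.1] rect [ 440.9 -165.2] [63.3 64.8] 60.6 circ [ 440.3 -165.8] 32.7
```

View pics/w5.png

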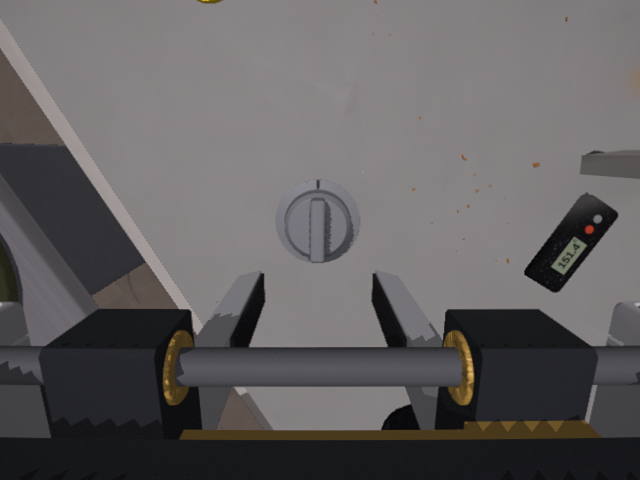

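The wrist view shows the lid at (318,221), with its pointer at (318,185) and the fin upright in the picture, already in line with the tool. Grasping it now.

Emit:
{"method": "step_arm", "body": {"series": [-0.6, 0.8, -40, 0, 0.4, 0, 0, -50, 0, 0.4, 0, 0, -40, 0, 0.4, 0, 0, -20, 0, 0.4, 0, 0, -8, 0, 0.4, 0, 0, 0, 0, 0.4, 0, 0, 0, 0, 0.4, 0, 0, 0, 0, 1, 0, 0, 0, 0, 1, 0, 0, 0, 0, 1, 0, 0, 0, 0, 1, 0, 0, 0, 0, 1, 0, 0, 0, 0, 1], "squeeze": 35}}

```text
clock: 16.88
eef_pos: [440.2, -166.6, 70.4]
eef_rot: [3.142, 0.0, 1.061]
wrist_force: [0.8, -0.2, -1.2]
finger_gap: 13.7
finger_force: 35.0
```

Emit:
{"method": "step_arm", "body": {"series": [0, 0, 20, 0, 1, 0, 0, 45, 0, 1, 0, 0, 50, 0, 1, 0, 0, 45, 0, 1, 20.5, 28.9, 0, -0.107, 1, 20.5, 28.9, 0, -0.107, 1, 20.5, 28.9, 0, -0.107, 1, 20.5, 28.9, 0, -0.107, 1, 20.5, 28.9, 0, -0.107, 1, 20.5, 28.9, 0, -0.107, 1, 20.4, 28.9, 0, -0.105, 1, 20.4, 28.8, 0, -0.105, 1, 0, 0, 0, 0, 1, 0, 0, 0, 0, 1, 0, 0, 0, 0, 1, 0, 0, 0, 0, 1]}}

```text
clock: 18.88
eef_pos: [603.8, 63.9, 230.7]
eef_rot: [3.142, -0.0, 0.208]
wrist_force: [0.2, 0.1, -2.3]
finger_gap: 13.7
finger_force: 35.0
```

```bash
python3 - <<'E'
from h import *
s=manip.read_state(); t=s['eef_pos']; print(s['clock'],t,s['eef_rot'],s['joints'].round(2),s['finger_gap'],s['wrist_force'],s['moment'])
im,d,ci=snap('wrist','w6.png'); P=cloud(ci,d); c=t[:2]; h=t[2]-70.4
reg(P,c,35,h+60,h+72,'fin'); reg(P,c,50,h+10,h+20,'flange')
reg(P,(604.3,65),60,91,99,'lip')
im,d,ci=snap('top'); P=cloud(ci,d); reg(P,(604.3,65),60,91,99,'lip top');reg(P,c,50,h+10,h+20,'flange top')
E
```

```text
18.875 [603.79292064  63.89510393 230.67965485] [ 3.14151530e+00 -2.31302688e-04  2.08364318e-01] [ 0.05  0.43  1.35 -0.    1.37  1.41] 13.663456209810432 [ 0.23848546  0.1263929  -2.26380741] [-0.0027083  -0.01764995  0.02192732]
fin 3616 med [610.6  65.1 225.5] rect [606.6  67. ] [35.5 53.6] 82.7 circ [606.5  63. ] 27.7
flange 4422 med [628.4  72.  175.7] rect [605.2  65.4] [84.8 88. ] 45.3 circ [604.   64.2] 44.2
lip 1282 med [640.7  77.6  94.5] rect [634.7  73.6] [31.8 89.1] 14.8 circ [619.4  69.5] 44.6
lip top 15 med [595.5 105.2  95.1] rect [594.7  63.1] [ 9.  92.8] 1.5 circ [598.7  63.2] 46.4
flange top 73 med [586.7  30.7 176. ] rect [586.1  58.8] [17.4 84.2] 9.1 circ [594.1  60.1] 42.1
```

View pics/w6.png

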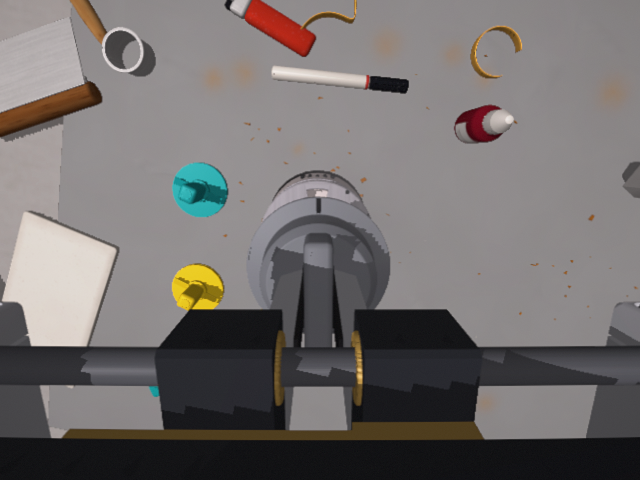

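The view shows the lid held level at (318,255). Its pointer at (318,204) is in line with the mill's notch at (320,193), so it can go down.

Emit:
{"method": "step_arm", "body": {"series": [0.2, 0.8, -20, 0, 1, 0, 0, -20, 0, 1, 0, 0, -12, 0, 1, 0, 0, -6, 0, 1, 0, 0, -2, 0, 1, 0, 0, 0, 0, 1, 0, 0, 0, 0, 1, 0, 0, 0, 0, 1]}}

```text
clock: 19.98
eef_pos: [604.3, 65.3, 170.8]
eef_rot: [3.142, -0.0, 0.209]
wrist_force: [-0.7, 0.8, -1.7]
finger_gap: 13.8
finger_force: 35.0
```

Emit:
{"method": "step_arm", "body": {"series": [0, 0, -2, 0, 1, 0, 0, -2, 0, 1, 0, 0, -2, 0, 1, 0, 0, 0, 0, 1, 0, 0, 0, 0, 1]}}

```text
clock: 20.6
eef_pos: [604.2, 65.3, 164.5]
eef_rot: [3.142, -0.0, 0.209]
wrist_force: [0.4, -0.2, -1.9]
finger_gap: 13.7
finger_force: 35.0
```

Emit:
{"method": "step_arm", "body": {"series": [-0.2, -0.5, -2, 0, 1, 0, 0, -2, 0, 1, 0, 0, -1, 0, 1, 0, 0, 0, 0, 1, 0, 0, 0, 0, 1]}}

```text
clock: 21.22
eef_pos: [604.0, 64.8, 159.5]
eef_rot: [3.142, -0.0, 0.209]
wrist_force: [-0.3, -0.4, -1.7]
finger_gap: 13.5
finger_force: 35.0
```

Emit:
{"method": "step_arm", "body": {"series": [0, 0, -1.5, 0, 1, 0, 0, -1.5, 0, 1, 0, 0, -1, 0, 1, 0, 0, 0, 0, 1, 0, 0, 0, 0, 1]}}

```text
clock: 21.85
eef_pos: [604.0, 64.8, 155.5]
eef_rot: [3.142, -0.0, 0.209]
wrist_force: [-0.2, 0.1, -2.3]
finger_gap: 13.8
finger_force: 35.0
```

Emit:
{"method": "step_arm", "body": {"series": [0, 0, -1, 0, 1, 0, 0, -1, 0, 1, 0, 0, 0, 0, 1, 0, 0, 0, 0, 1, 0, 0, 0, 0, 1]}}

```text
clock: 22.48
eef_pos: [604.0, 64.8, 154.0]
eef_rot: [3.141, -0.0, 0.209]
wrist_force: [-2.6, -0.8, 5.1]
finger_gap: 13.8
finger_force: 35.0
```

Emit:
{"method": "step_arm", "body": {"series": [0, 0, 0, -0.07, 1, 0, 0, 0, -0.07, 1, 0, 0, 0, -0.07, 1, 0, 0, 0, -0.07, 1, 0, 0, 0, -0.07, 1, 0, 0, 0, -0.07, 1, 0, 0, 0, 0, 1, 0, 0, 0, 0, 1]}}

```text
clock: 23.48
eef_pos: [604.3, 64.9, 153.9]
eef_rot: [-3.141, -0.001, -0.209]
wrist_force: [0.4, 0.5, 6.4]
finger_gap: 14.2
finger_force: 35.0
```

```bash
python3 - <<'E'
from h import *
s=manip.read_state(); print(s['eef_rot'],s['moment'],s['joints'].round(2))
E
```

```text
[-3.14104375e+00 -1.26441013e-03 -2.09455953e-01] [ 0.31811168 -0.09393428 -0.08791022] [0.05 0.49 1.43 0.   1.21 1.83]
```

Emit:
{"method": "step_arm", "body": {"series": [0, 0, 0, -0.05, 1, 0, 0, 0, -0.05, 1, 0, 0, 0, -0.04, 1, 0, 0, 0, 0, 1, 0, 0, 0, 0, 1, 0, 0, 0, 0, 1]}}

```text
clock: 24.22
eef_pos: [604.3, 64.9, 154.0]
eef_rot: [-3.141, -0.001, -0.349]
wrist_force: [0.7, 0.6, 5.5]
finger_gap: 13.8
finger_force: 35.0
```

```bash
python3 - <<'E'
from h import *
s=manip.read_state(); t=s['eef_pos']; print(s['clock'],t,s['eef_rot'],s['moment'],s['wrist_force'],s['finger_force'])
im,d,ci=snap('wrist'); P=cloud(ci,d)
reg(P,(604.2,65),50,94,102,'flange')
cv2.imwrite('pics/w7.png',cv2.resize(im[130:310,200:440],(800,600),interpolation=cv2.INTER_CUBIC))
E
```

```text
24.225 [604.32696552  64.90702162 153.9707206 ] [-3.14096167e+00 -1.17754074e-03 -3.49210423e-01] [ 0.23892227 -0.08759475  0.15572436] [0.67461074 0.61560125 5.51512783] 35.01875102519989
flange 5469 med [629.1  51.7  98.8] rect [606.   63.8] [93.5 90.4] 36.7 circ [605.   65.3] 47.1
```

View pics/w7.png

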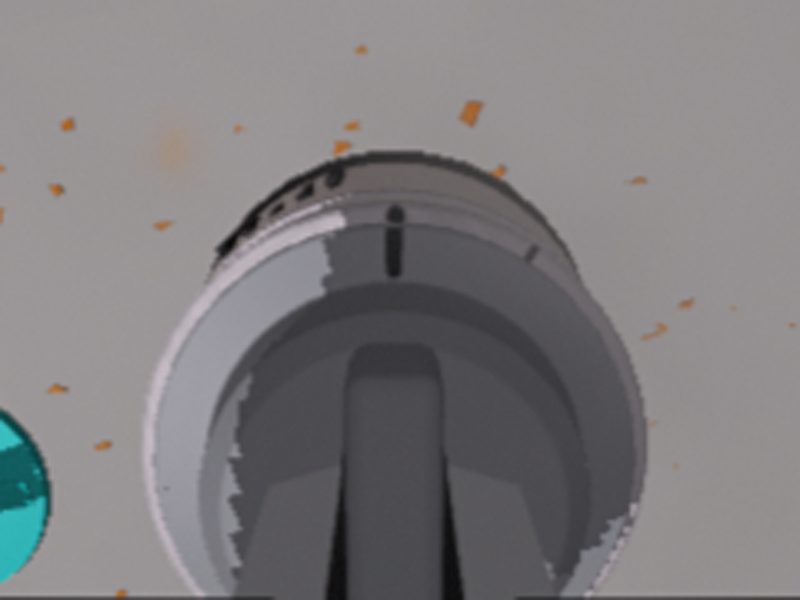

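The crop shows the lid's pointer (395,250) exactly at the pulse dot (395,213), with the lock bar still ahead at (532,252). The tool has turned 0.558 rad, the spring pushes back, and the grip is 35 N. Handing in.

```bash
python3 -c "
from cell import manip
print(manip.sign_off())"
```

```text
the job is handed in; nothing more can be done
None
```

The blade insert is pressed home, the lid is seated, and the gripper is holding it at the pulse dot, short of the lock; I handed the job in at about 24 s, and the hand-in returned no verdict.

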